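Find and seat the rocking lid of a small-parts box

ROBOT

A 6-joint arm with a two-finger parallel gripper is mounted at the origin on the work surface. World frame = base frame: x ahead of the robot, y to its left, z up, the work surface at z = 0. Lengths are in m, angles in rad, forces in N, time in s.
With the tool pointing down it reaches from about 0.425 to 0.925 m from the base axis. Payload 12.5 kg.
Tool frame: the origin (TCP) lies on the centre line of the jaws, within the pads' length; the fingertips stand 25 mm ahead of it and the grasp point (between the pads) lies 6 mm ahead of it; z points along the fingers, y is the direction in which the jaws open and shut (so a half turn about z gives the same grasp; the last joint's range is limited). The gripper opens to 85 mm and grips with 20 to 120 N. Pads are 22 mm wide; open, the fingers measure 114 mm over their backs; the gripper's body (76 mm by 85 mm) begins 54 mm behind the grasp point. The pads swing forward as they close: fully open they stand 13 mm farther back than shut.
Start: joints at [-1.28, 0.491, 1.559, -0, 1.092, -0.106], TCP at [0.242, -0.576, 0.256] pointing down, gripper open.
Joint ranges: [-3.1, 3.1], [-0.84, 2.19], [0.05, 2.79], [-1.13, 4.28], [0.06, 2.93], [-2.69, 2.69]. Speed limits (rad/s): [2.22, 2.22, 2.79, 3.14, 3.14, 3.14].

INTERFACE

Orientations are given as a unit quaternion [x, y, z, w].
In Python, from cell import observe, get_image, close_job gives the robot as it stands. The module is installed in compiled form; this text tells all that it offers.
- The arm moves only by the tool apply_moves, never from a script. Its argument "plan" is a list of rows, each an object with "dp": the shift along the tool's x, y, z in m, a list of three; "dr": the turn, a rotation vector about the tool's x, y, z in degrees, a list of three. In form: [{"dp": [x, y, z], "dr": [rx, ry, rz]}, ...]. A call has 1 to 8 rows; each row shifts and turns the commanded pose from where the row before left it, along the tool's axes as they then stand; what a row does not reach is not made up. A row lasts 1/10 s, in which the tool goes at most 50 mm and 8.59 degrees, less where a joint would pass 70% of its speed; a pose out of reach is approached as far as the arm can. A call is refused whole if a number of a shift passes 0.05 or a number of a turn 8.59, either way. A call with a gripper value outside its range is refused whole. "claw" is the finger opening in m, from 0 to 0.0854, set as the call begins (left out, the last holds). The fingers move at their own pace and stop on an object; "newtons" is the grip in N (left out, the last holds). Time passes only in rows, so rows that do not move let the fingers close. It gives the time, the measured TCP pose, the force and the opening at its end, in the units of the state.
- observe(): the state, without advancing time (a new reading comes with each control period).
- get_image(name): name is "scene" or "top" or "wrist"; returns a dict with "img" (420x560x3 uint8, red, green, blue), "z_map" (420x560 float32, m along the optical axis (not along the pixel's ray), 0 where there is no reading), "fx", "fy", "cx", "cy" (pixels), "position" and "orientation" of the camera in the world. Camera axes: x right, y up, looking along -z (the intrinsics and any distortion apply to the point x, -y, -z); pixel columns grow to the right and rows downward; lengths in m; the calibration is good to about 2 mm. A picture is of the moment at which its call begins.
- close_job(): hands the job in, once; it reports no verdict.
The state is a dict: "time": time; "joint_pos": joint angles; "joint_velocities": joint speeds; "joint_torque": joint torques, N m; "tcp_pos": TCP position; "tcp_rot": TCP orientation; "wrist_force": force on the tool from outside, world axes, zero at the start; "ft_torque": the same for the moment, N m; "grip_width": finger opening in m.
Only numpy, scipy, OpenCV 4.12 (cv2) and the standard library are available. Lean on these libraries where they do the work, as an engineer would, in place of code of your own. Each camera call takes 0.05 s, during which the arm holds its last target.

TASK

Four identical lidded boxes stand in the grey tray and one lid is not pressed home: it stands a little proud on the stud in its middle and rocks. With the fingertips, press down on one end of the long side of the lids, one after the other, until you find the one whose end dips, then press that lid in its middle until it is fully home and no longer rocks. Press only, do not pick up or pull up anything, leave the couplings and the spanner where they are, and finish with the hand clear.

Things in the scene. Friction and masses are not known exactly. Their poses are not given: they have to be found in the camera images.
- tray: grey plastic tray fixed to the table, 300 mm (x) by 400 mm (y), rim 22 mm high; origin under its centre, on the table. Carries four fixed boxes, 64 by 92 mm, 37 mm high without lid, long sides along the tray's y, at x = +-47, y = +-72 mm of the tray. Lids: flat plates 68 by 96 mm, 6 mm thick, with a short skirt. Three lids are home and do not give; which one is loose is not told.
- place_1 (a point): point on the tray at the centre of the top face of a lid that is home, 50 mm above the table. Axes as the tray. A closed blue plastic box with a blue lid stands here, the one at the tray's -x, -y; lid 68 mm along x, 96 mm along y. Whether this lid is the loose one is not told.
- place_2 (a point): point on the tray at the centre of the top face of a lid that is home, 50 mm above the table. Axes as the tray. A closed blue plastic box with a blue lid stands here, the one at the tray's -x, +y; lid 68 mm along x, 96 mm along y. Whether this lid is the loose one is not told.
- place_3 (a point): point on the tray at the centre of the top face of a lid that is home, 50 mm above the table. Axes as the tray. A closed blue plastic box with a blue lid stands here, the one at the tray's +x, -y; lid 68 mm along x, 96 mm along y. Whether this lid is the loose one is not told.
- place_4 (a point): point on the tray at the centre of the top face of a lid that is home, 50 mm above the table. Axes as the tray. A closed blue plastic box with a blue lid stands here, the one at the tray's +x, +y; lid 68 mm along x, 96 mm along y. Whether this lid is the loose one is not told.
- lid_gap (a joint): height (m) of the middle of the loose lid above home: 0.004 to 0.006 at the start, 0 home, more when pulled up; does not tell which box. Stiff push fit on its middle stud: more than about 10 N on the middle slides it down until it rests flat in the box, where it stays. A light press on an end does not seat it.
- lid_rock (a joint): rocking angle (rad) of the loose lid about the tray's x axis through its middle: 0 level, + with its -y end down, - with its +y end down; does not tell which box. 1 to 3 N on a y end, 28 to 42 mm from its middle, dips that end 4 to 7 mm to a stop (0.11 to 0.2 rad), about the height of a lid that is home; let go, it springs level.
- coupling_1: loose steel shaft coupling standing upright on the tray floor in the gap between the four boxes, stepped cylinder 30 mm across and 40 mm high (lower than the lids); origin at the centre of its underside. Leave alone.
- coupling_2: loose steel shaft coupling standing upright on the tray floor beside the boxes on the +y side, stepped cylinder 38 mm across and 34 mm high; origin at the centre of its underside. Leave alone.
- spanner: loose steel spanner 160 mm long lying on the tray floor beside the boxes on the -y side; origin at the underside of its middle, its x axis along its length. Leave alone.
There are look-alikes about, which are no part of the job. What is shaped like the part that bears lid_gap but brown or red is not meant.

How it is judged:
By the outcome, as a careful person would: the job done as asked, in the order asked, and still so for the second after the job is handed in, with the robot touching nothing.
It also fails if it takes over 45 s, if anything falls off the work surface, if the arm or the gripper's body presses on something with over 40 N, if the wrist force passes 120 N, or if a joint passes its speed limit or range.

## Working session

There is one attempt and no reset: what is moved stays moved. The work goes in short steps, Python scripts to look and compute and a tool call to move; the robot and the scene stay as the last step left them, time stands still between calls to the robot, and variables do not carry over. Pictures are saved under pics/ and viewed, and the job is handed in when it is done.

Besides the shell and the picture viewer there is one more tool, called as name(argument=value, ...), one argument or row to a line, values as JSON. apply_moves: Moves the arm, as the interface text tells. Its arguments: {"type":"object","properties":{"plan":{"type":"array","items":{"type":"object","properties":{"dp":{"type":"array","items":{"type":"number"}},"dr":{"type":"array","items":{"type":"number"}}}}},"claw":{"type":"number"},"newtons":{"type":"number"}},"required":["plan"]}

```bash
mkdir -p pics
cat > h.py <<'E'
import numpy as np,cv2
from scipy.spatial.transform import Rotation as R
from cell import observe,get_image
def save(d,n): cv2.imwrite('pics/'+n,d['img'][:,:,::-1])
def cloud(d):
    z=d['z_map'];v,u=np.mgrid[:z.shape[0],:z.shape[1]]
    p=np.stack([(u-d['cx'])/d['fx']*z,-(v-d['cy'])/d['fy']*z,-z],-1)
    return R.from_quat(d['orientation']).apply(p.reshape(-1,3)).reshape(p.shape)+d['position']
E
python3 - <<'E'
from h import *
for n in ['scene','top']:
    d=get_image(n);save(d,n+'1.png');np.savez(n+'1.npz',**d);print(n,d['position'],d['orientation'],d['fx'],[k for k in d])
print(observe())
E
```

```text
scene [ 1.05954137 -0.41546934  0.76303607] [0.32308267 0.1935719  0.46715368 0.79994684] 486.33477883806717 ['img', 'z_map', 'fx', 'fy', 'cx', 'cy', 'position', 'orientation']
top [ 0.39115718 -0.08433064  0.94331532] [ 0.03361174 -0.04883605 -0.69985835  0.7118171 ] 382.3665913704004 ['img', 'z_map', 'fx', 'fy', 'cx', 'cy', 'position', 'orientation']
{'time': 0.1, 'joint_pos': array([-1.27959046e+00,  4.91507980e-01,  1.55940205e+00,  1.66798738e-05,
        1.09171151e+00, -1.05603181e-01]), 'joint_velocities': array([ 0.00062304, -0.00131059,  0.00033504, -0.00060968,  0.00132849,
        0.00013923]), 'joint_torque': array([ 4.22645680e-03, -6.19445872e+01, -2.62024713e+01, -7.88161583e-05,
        2.88250223e-03, -3.86015563e-05]), 'tcp_pos': array([ 0.2415182 , -0.57625266,  0.2557761 ]), 'tcp_rot': array([ 9.80382931e-01,  1.97101607e-01, -4.03053380e-05, -5.12915236e-04]), 'wrist_force': array([-0.01947454, -0.46343699, -0.39102245]), 'ft_torque': array([-0.0189481 ,  0.04611176, -0.00229962]), 'grip_width': 0.08508043047034902}
```

View pics/top1.png

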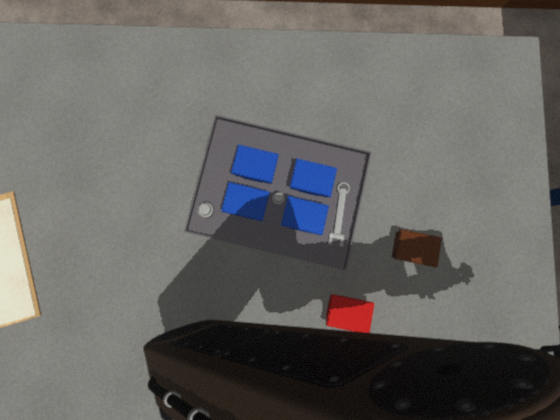

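View pics/scene1.png

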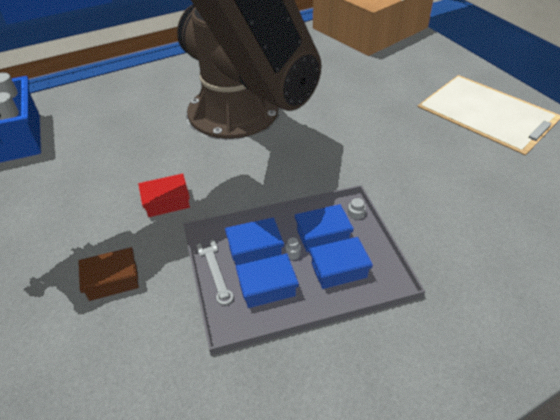

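The top view shows the four blue lids near (255,163), (313,177), (245,200) and (305,214). The spanner is at (340,212), which is the -y side. The couplings are at (278,198) and (205,210), and the red and brown look-alikes are outside the tray. Next I'll measure the lids.

Run:
```python
from h import *
for n in ['top','scene']:
    d=dict(np.load(n+'1.npz'));P=cloud(d)
    hsv=cv2.cvtColor(d['img'],cv2.COLOR_RGB2HSV)
    m=((hsv[...,0]>105)&(hsv[...,0]<130)&(hsv[...,1]>170)&(P[...,2]>.038)&(P[...,2]<.075)).astype(np.uint8)
    k,l,s,c=cv2.connectedComponentsWithStats(m)
    C=[]
    for i in range(1,k):
        if s[i,4]<200: continue
        Q=P[l==i]; r=cv2.minAreaRect(Q[:,:2].astype(np.float32)*1000)
        e=cv2.erode((l==i).astype(np.uint8),np.ones((5,5)))>0
        z=P[e][:,2]
        print(n,c[i].round(),s[i,4],'rect',np.round(r[0],1),np.round(r[1],1),round(r[2],1),'z med',np.median(z).round(4),z.std().round(4)); C.append(r[0])
    C=np.array(C)
    if len(C)==4:print(C.mean(0))
```

```text
top [254. 164.] 1196 rect [600.5 -50.3] [97.4 70.1] 77.5 z med 0.0499 0.0016
top [313. 177.] 1200 rect [ 569.5 -190.4] [98.5 70.1] 77.3 z med 0.0497 0.0016
top [245. 201.] 1230 rect [509.3 -29.9] [97.7 70.4] 77.6 z med 0.0499 0.0015
top [305. 215.] 1238 rect [ 478.2 -170.5] [97.1 70.5] 77.6 z med 0.055 0.0016
[ 539.36633301 -110.26949024]
scene [90. 27.] 838 rect [-566.2 -198.2] [615.4  21.5] 89.8 z med nan nan
scene [ 21. 133.] 631 rect [-133.5 -490.7] [ 72.5 184.2] 55.2 z med 0.057 0.0061
scene [323. 223.] 1382 rect [512.2 -32.1] [97.6 71.8] 76.7 z med 0.0513 0.0016
scene [254. 238.] 1535 rect [ 480.7 -172. ] [97.6 73. ] 77.4 z med 0.0562 0.0017
scene [339. 258.] 1713 rect [601.5 -52.2] [97.8 75.5] 76.9 z med 0.0513 0.0013
scene [266. 276.] 1868 rect [ 570.6 -192.2] [97.5 75.4] 77.8 z med 0.0512 0.0014
  return _methods._mean(a, axis=axis, dtype=dtype,
  ret = ret.dtype.type(ret / rcount)
  ret = _var(a, axis=axis, dtype=dtype, out=out, ddof=ddof,
  arrmean = um.true_divide(arrmean, div, out=arrmean,
  ret = ret.dtype.type(ret / rcount)
```

Both views agree that the lid at about (0.479, -0.171), place_1, stands about 5 mm proud at z≈0.055. The other three are at 0.050. I'll confirm by pressing its -y end first. The tray's y axis points along (0.213, 0.977).

apply_moves(
  plan=[
    {"dp": [0.02, -0.014, 0], "dr": [0, 0, -5]},
    {"dp": [0.036, -0.022, 0], "dr": [0, 0, -7]},
    {"dp": [0.036, -0.022, 0], "dr": [0, 0, -7]},
    {"dp": [0.036, -0.022, 0], "dr": [0, 0, -7]},
    {"dp": [0.03, -0.026, 0], "dr": [0, 0, -7]},
    {"dp": [0.026, -0.03, 0], "dr": [0, 0, -7]},
    {"dp": [0.022, -0.03, 0], "dr": [0, 0, -7]},
    {"dp": [0.018, -0.03, 0], "dr": [0, 0, -7]},
  ],
  claw=0,
  newtons=40,
)

```text
time: 0.9
tcp_pos: [0.2567, -0.3, 0.2561]
tcp_rot: [0.782, 0.623, 0.0, -0.0]
wrist_force: [-0.7, -0.8, -0.1]
grip_width: -0.0001
```

```bash
cat >> h.py <<'E'
TY=np.array([.213,.977,0]);TX=np.array([.977,-.213,0])
C1=np.array([.479,-.1713,.055])
def delta(tgt):
    s=observe();r=R.from_quat(s['tcp_rot'])
    # goal: tool x along tray y, z down
    G=R.from_matrix(np.c_[TY,np.cross([0,0,-1],TY),[0,0,-1]])
    print('t',s['time'],'tcp',s['tcp_pos'].round(4),'w',s['grip_width'],'F',s['wrist_force'].round(2))
    print('dp now tool',r.inv().apply(tgt-s['tcp_pos']).round(4),'dr deg',np.degrees((r.inv()*G).as_rotvec()).round(2),'dp in goal frame',G.inv().apply(tgt-s['tcp_pos']).round(4))
E
python3 -c "
from h import *
delta(C1-.041*TY+[0,0,.025+.03])"
```

```text
t 0.9 tcp [ 0.2567 -0.3     0.2561] w -0.00011713772312235301 F [-0.72 -0.81 -0.14]
dp now tool [0.134  0.1885 0.1461] dr deg [-0.02 -0.02 -0.6 ] dp in goal frame [0.1321 0.1898 0.1461]
```

apply_moves(
  plan=[
    {"dp": [0.01, 0.02, 0], "dr": [0, 0, -0.6]},
    {"dp": [0.024, 0.034, 0]},
    {"dp": [0.024, 0.034, 0]},
    {"dp": [0.024, 0.034, 0.01]},
    {"dp": [0.024, 0.034, 0.02]},
    {"dp": [0.02, 0.024, 0.03]},
    {"dp": [0.006, 0.01, 0.035]},
    {"dp": [0, 0, 0.03]},
  ],
)

```text
validation failed for argument at $.pl...
```

apply_moves(
  plan=[
    {"dp": [0, 0, 0]},
    {"dp": [0, 0, 0]},
  ],
)

```text
validation failed for argument at $.pl...
```

```bash
python3 -c "
from h import *
delta(C1-.041*TY+[0,0,.025+.005])
for n in ['scene','wrist']:
    d=get_image(n);save(d,n+'2.png')"
```

```text
t 0.9 tcp [ 0.2567 -0.3     0.2561] w -0.00011713772312235301 F [-0.72 -0.81 -0.14]
dp now tool [0.134  0.1885 0.1711] dr deg [-0.02 -0.02 -0.6 ] dp in goal frame [0.1321 0.1898 0.1711]
```

View pics/scene2.png

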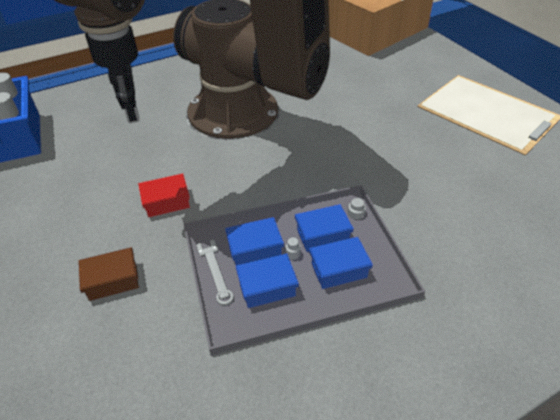

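View pics/wrist2.png

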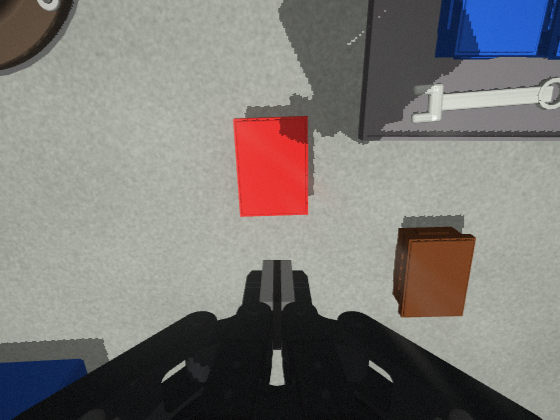

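Both move calls were refused because every row needs `dr`. The pictures show the arm still off to the left of the tray, with its closed fingertips near (278,265) in the wrist view. I'll send the moves again with `dr` in every row.

apply_moves(
  plan=[
    {"dp": [0.01, 0.02, 0], "dr": [0, 0, -0.6]},
    {"dp": [0.024, 0.034, 0], "dr": [0, 0, 0]},
    {"dp": [0.024, 0.034, 0], "dr": [0, 0, 0]},
    {"dp": [0.024, 0.034, 0.01], "dr": [0, 0, 0]},
    {"dp": [0.024, 0.034, 0.02], "dr": [0, 0, 0]},
    {"dp": [0.02, 0.024, 0.03], "dr": [0, 0, 0]},
    {"dp": [0.006, 0.01, 0.035], "dr": [0, 0, 0]},
    {"dp": [0, 0, 0.03], "dr": [0, 0, 0]},
  ],
)

```text
time: 1.8
tcp_pos: [0.473, -0.2143, 0.1294]
tcp_rot: [0.78, 0.625, 0.0, 0.0]
wrist_force: [0.9, -0.3, -0.7]
grip_width: -0.0001
```

apply_moves(
  plan=[
    {"dp": [0, 0, 0], "dr": [0, 0, 0]},
    {"dp": [0, 0, 0], "dr": [0, 0, 0]},
  ],
)

```text
time: 2.0
tcp_pos: [0.4716, -0.2153, 0.1315]
tcp_rot: [0.781, 0.625, -0.0, -0.0]
wrist_force: [-0.7, -0.1, 0.1]
grip_width: -0.0002
```

```bash
python3 -c "
from h import *
delta(C1-.041*TY+[0,0,.025+.005])
for n in ['scene','wrist']:
    d=get_image(n);save(d,n+'3.png')"
```

```text
t 2.0 tcp [ 0.4716 -0.2153  0.1315] w -0.00020593178906054798 F [-0.7  -0.14  0.15]
dp now tool [ 0.0035 -0.0022  0.0465] dr deg [-0.04 -0.01 -0.4 ] dp in goal frame [ 0.0036 -0.0022  0.0465]
```

View pics/scene3.png

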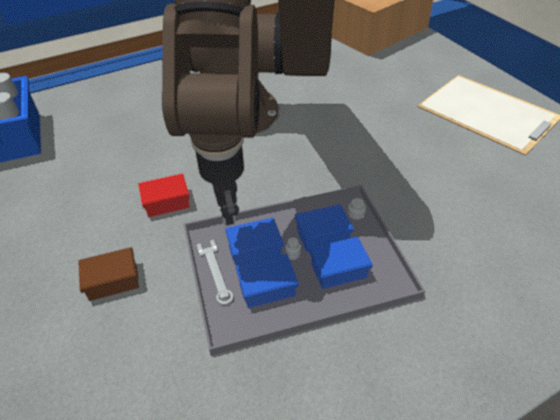

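View pics/wrist3.png

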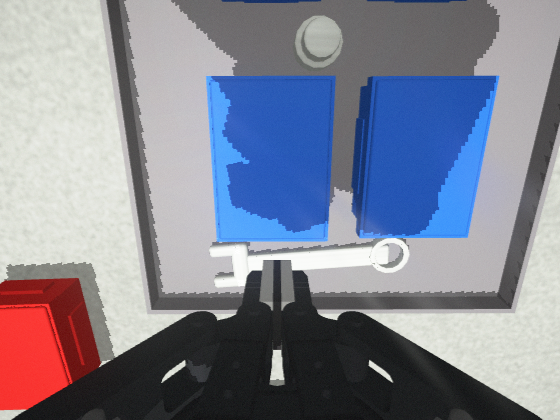

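The fingers are centred on the place_1 lid, which spans columns 208–335 in the wrist view, and are above its -y end. I'll come down to about 4 mm above it.

apply_moves(
  plan=[
    {"dp": [0.0035, -0.002, 0.01], "dr": [0, 0, -0.4]},
    {"dp": [0, 0, 0.015], "dr": [0, 0, 0]},
    {"dp": [0, 0, 0.015], "dr": [0, 0, 0]},
    {"dp": [0, 0, 0.007], "dr": [0, 0, 0]},
    {"dp": [0, 0, 0], "dr": [0, 0, 0]},
    {"dp": [0, 0, 0], "dr": [0, 0, 0]},
    {"dp": [0, 0, 0], "dr": [0, 0, 0]},
  ],
)

```text
time: 2.8
tcp_pos: [0.4705, -0.2114, 0.085]
tcp_rot: [0.779, 0.628, 0.0, 0.001]
wrist_force: [0.6, 0.2, -0.5]
grip_width: -0.0001
```

```bash
python3 -c "
from h import *
delta(C1-.041*TY+[0,0,.025])
d=get_image('wrist');save(d,'wrist4.png')
d=get_image('scene');cv2.imwrite('pics/s4.png',cv2.resize(d['img'][180:320,180:400,::-1],None,fx=3.5,fy=3.5))"
```

```text
t 2.8 tcp [ 0.4705 -0.2114  0.085 ] w -5.021869748319261e-05 F [ 0.6   0.22 -0.47]
dp now tool [-0.     -0.0003  0.005 ] dr deg [0.07 0.03 0.03] dp in goal frame [-0.     -0.0002  0.005 ]
```

View pics/s4.png

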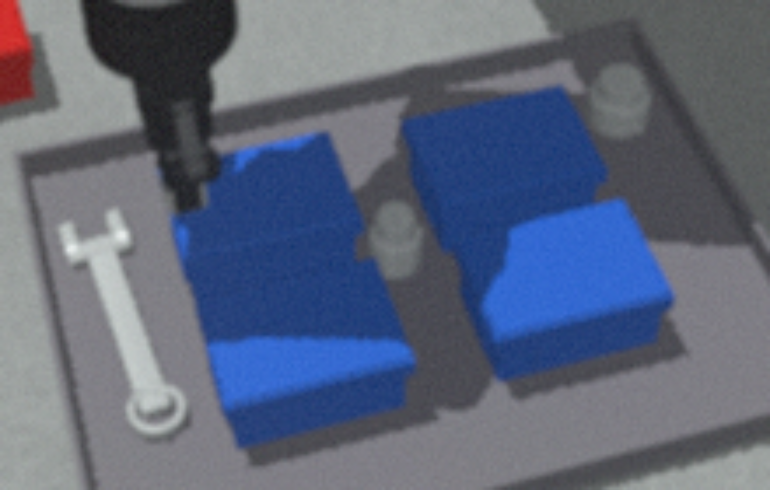

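View pics/wrist4.png

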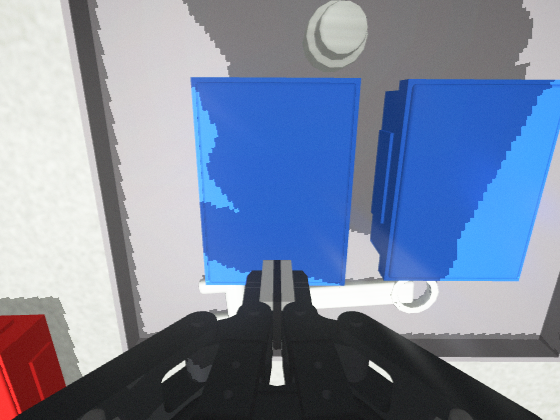

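The tip is just above the lid's -y end (185,205 in the crop). Now I'll press in small steps and watch the force.

apply_moves(
  plan=[
    {"dp": [0, 0, 0.002], "dr": [0, 0, 0]},
    {"dp": [0, 0, 0.002], "dr": [0, 0, 0]},
    {"dp": [0, 0, 0], "dr": [0, 0, 0]},
    {"dp": [0, 0, 0], "dr": [0, 0, 0]},
  ],
)

```text
time: 3.3
tcp_pos: [0.4703, -0.2112, 0.0802]
tcp_rot: [0.779, 0.628, -0.0, -0.0]
wrist_force: [0.4, -1.1, 0.3]
grip_width: 0.0001
```

apply_moves(
  plan=[
    {"dp": [0, 0, 0.001], "dr": [0, 0, 0]},
    {"dp": [0, 0, 0], "dr": [0, 0, 0]},
  ],
)

```text
time: 3.5
tcp_pos: [0.4703, -0.2112, 0.0792]
tcp_rot: [0.779, 0.628, -0.0, 0.0]
wrist_force: [1.2, -0.5, -0.2]
grip_width: -0.0001
```

apply_moves(
  plan=[
    {"dp": [0, 0, 0.001], "dr": [0, 0, 0]},
    {"dp": [0, 0, 0], "dr": [0, 0, 0]},
  ],
)

```text
time: 3.7
tcp_pos: [0.4703, -0.2112, 0.0782]
tcp_rot: [0.779, 0.628, -0.0, 0.0]
wrist_force: [0.1, -0.7, 0.2]
grip_width: -0.0
```

apply_moves(
  plan=[
    {"dp": [0, 0, 0.001], "dr": [0, 0, 0]},
    {"dp": [0, 0, 0], "dr": [0, 0, 0]},
  ],
)

```text
time: 3.9
tcp_pos: [0.4703, -0.2113, 0.0772]
tcp_rot: [0.779, 0.627, -0.0, 0.0]
wrist_force: [0.5, -1.0, -0.0]
grip_width: -0.0002
```

apply_moves(
  plan=[
    {"dp": [0, 0, 0.001], "dr": [0, 0, 0]},
    {"dp": [0, 0, 0], "dr": [0, 0, 0]},
  ],
)

```text
time: 4.1
tcp_pos: [0.4703, -0.2113, 0.0762]
tcp_rot: [0.779, 0.628, -0.0, 0.0]
wrist_force: [-0.2, -0.7, 2.6]
grip_width: -0.0003
```

```bash
python3 -c "
from h import *
d=get_image('wrist');save(d,'wrist5.png')
P=cloud(d);hsv=cv2.cvtColor(d['img'],cv2.COLOR_RGB2HSV)
q=P-C1;a=q@TX;b=q@TY
m=(hsv[...,0]>105)&(hsv[...,0]<130)&(hsv[...,1]>150)&(abs(a)<.032)&(P[...,2]>.035)
for y in range(-46,47,6):
    k=m&(abs(b-y/1e3)<.003);print(y,k.sum(),np.median(P[k][:,2]).round(4) if k.sum() else '')
F=[observe()['wrist_force']];print(F)"
```

```text
-46 275 0.0508
-40 604 0.0515
-34 1162 0.0522
-28 1463 0.0529
-22 1511 0.0536
-16 1597 0.0543
-10 1614 0.055
-4 1538 0.0557
2 1782 0.0564
8 1946 0.0571
14 2027 0.0577
20 2059 0.0584
26 2153 0.0592
32 2476 0.0598
38 2862 0.0606
44 2709 0.0611
[array([ 0.24375798, -1.21972693,  1.89105449])]
```

View pics/wrist5.png

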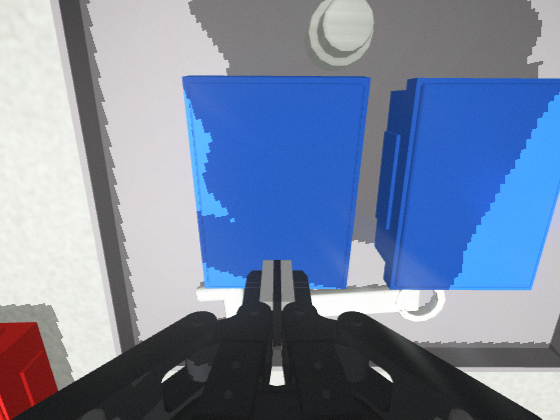

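The lid is visibly tipped: the -y end is down and the +y end up, about 0.115 rad, under about 2 N. I'll press a little further to reach the stop.

apply_moves(
  plan=[
    {"dp": [0, 0, 0.001], "dr": [0, 0, 0]},
    {"dp": [0, 0, 0], "dr": [0, 0, 0]},
  ],
)

```text
time: 4.35
tcp_pos: [0.4703, -0.2113, 0.0753]
tcp_rot: [0.779, 0.627, 0.0, 0.0]
wrist_force: [0.6, -2.0, 1.4]
grip_width: -0.0
```

```bash
cat >> h.py <<'E'
def prof(name,C=C1):
    d=get_image(name);P=cloud(d);hsv=cv2.cvtColor(d['img'],cv2.COLOR_RGB2HSV)
    q=P-C;a=q@TX;b=q@TY
    m=(hsv[...,0]>105)&(hsv[...,0]<130)&(hsv[...,1]>150)&(abs(a)<.030)&(abs(b)<.044)&(P[...,2]>.043)&(P[...,2]<.07)
    f=np.polyfit(b[m],P[m][:,2],1);print(name,m.sum(),'slope',f[0].round(4),'z mid',f[1].round(4))
    return d
E
python3 -c "
from h import *
prof('wrist');print(observe()['wrist_force'])"
```

```text
wrist 24902 slope 0.1432 z mid 0.0562
[ 0.13802841 -1.54221255  1.50626376]
```

apply_moves(
  plan=[
    {"dp": [0, 0, 0.001], "dr": [0, 0, 0]},
    {"dp": [0, 0, 0], "dr": [0, 0, 0]},
  ],
)

```text
time: 4.6
tcp_pos: [0.4704, -0.2114, 0.0749]
tcp_rot: [0.779, 0.628, 0.0, 0.0]
wrist_force: [-2.6, -0.7, 11.7]
grip_width: -0.0001
```

```bash
python3 -c "
from h import *
prof('wrist');print(observe()['wrist_force'])"
```

```text
wrist 25130 slope 0.1473 z mid 0.0562
[-2.13963357 -0.96389543 11.03283596]
```

The lid reached its stop at 0.147 rad, where the force jumped to 11 N. Its middle hasn't moved. This is the loose lid. I'll lift off, check that it springs level, and move over its middle.

apply_moves(
  plan=[
    {"dp": [0, 0, -0.005], "dr": [0, 0, 0]},
    {"dp": [0, 0, -0.01], "dr": [0, 0, 0]},
    {"dp": [0, 0, -0.01], "dr": [0, 0, 0]},
    {"dp": [0.013, 0, 0], "dr": [0, 0, 0]},
    {"dp": [0.015, 0, 0], "dr": [0, 0, 0]},
    {"dp": [0.013, 0, 0], "dr": [0, 0, 0]},
    {"dp": [0, 0, 0], "dr": [0, 0, 0]},
    {"dp": [0, 0, 0], "dr": [0, 0, 0]},
  ],
)

```text
time: 5.45
tcp_pos: [0.4791, -0.1705, 0.0991]
tcp_rot: [0.778, 0.628, -0.0, -0.0]
wrist_force: [-0.4, 0.9, -1.0]
grip_width: 0.0002
```

```bash
python3 -c "
from h import *
d=prof('wrist');save(d,'wrist6.png');delta(C1+[0,0,.025])"
```

```text
wrist 8745 slope 0.0005 z mid 0.0561
t 5.5 tcp [ 0.4791 -0.1709  0.0991] w 0.00024184568632952902 F [-0.66  0.19  0.31]
dp now tool [-0.0004 -0.      0.0191] dr deg [-0.01  0.    0.08] dp in goal frame [-0.0004 -0.      0.0191]
```

It sprang level again. Now I'll press the middle.

apply_moves(
  plan=[
    {"dp": [0, 0, 0.006], "dr": [0, 0, 0]},
    {"dp": [0, 0, 0.006], "dr": [0, 0, 0]},
    {"dp": [0, 0, 0.005], "dr": [0, 0, 0]},
    {"dp": [0, 0, 0], "dr": [0, 0, 0]},
    {"dp": [0, 0, 0.001], "dr": [0, 0, 0]},
    {"dp": [0, 0, 0], "dr": [0, 0, 0]},
  ],
)

```text
time: 6.1
tcp_pos: [0.479, -0.1712, 0.0812]
tcp_rot: [0.779, 0.627, -0.0, 0.0]
wrist_force: [-0.2, 0.9, 0.1]
grip_width: 0.0001
```

apply_moves(
  plan=[
    {"dp": [0, 0, 0.001], "dr": [0, 0, 0]},
    {"dp": [0, 0, 0], "dr": [0, 0, 0]},
  ],
)

```text
time: 6.3
tcp_pos: [0.479, -0.1712, 0.0803]
tcp_rot: [0.779, 0.628, 0.0, 0.0]
wrist_force: [0.6, -0.6, 0.7]
grip_width: 0.0001
```

apply_moves(
  plan=[
    {"dp": [0, 0, 0.001], "dr": [0, 0, 0]},
    {"dp": [0, 0, 0], "dr": [0, 0, 0]},
  ],
)

```text
time: 6.5
tcp_pos: [0.4791, -0.1712, 0.0796]
tcp_rot: [0.779, 0.628, 0.0, 0.0]
wrist_force: [-0.4, 1.1, 3.7]
grip_width: 0.0004
```

apply_moves(
  plan=[
    {"dp": [0, 0, 0.001], "dr": [0, 0, 0]},
    {"dp": [0, 0, 0], "dr": [0, 0, 0]},
  ],
)

```text
time: 6.7
tcp_pos: [0.4791, -0.1712, 0.0787]
tcp_rot: [0.779, 0.628, 0.0, 0.0]
wrist_force: [-1.5, 0.4, 6.0]
grip_width: -0.0
```

apply_moves(
  plan=[
    {"dp": [0, 0, 0.001], "dr": [0, 0, 0]},
    {"dp": [0, 0, 0.001], "dr": [0, 0, 0]},
    {"dp": [0, 0, 0], "dr": [0, 0, 0]},
  ],
)

```text
time: 7.0
tcp_pos: [0.4791, -0.1712, 0.0767]
tcp_rot: [0.779, 0.628, 0.0, 0.0]
wrist_force: [-1.9, 0.5, 6.9]
grip_width: -0.0003
```

apply_moves(
  plan=[
    {"dp": [0, 0, 0.001], "dr": [0, 0, 0]},
    {"dp": [0, 0, 0], "dr": [0, 0, 0]},
  ],
)

```text
time: 7.2
tcp_pos: [0.4791, -0.1712, 0.0757]
tcp_rot: [0.779, 0.628, 0.0, 0.0]
wrist_force: [-0.7, 0.6, 6.1]
grip_width: 0.0003
```

apply_moves(
  plan=[
    {"dp": [0, 0, 0.001], "dr": [0, 0, 0]},
    {"dp": [0, 0, 0], "dr": [0, 0, 0]},
  ],
)

```text
time: 7.4
tcp_pos: [0.4791, -0.1712, 0.075]
tcp_rot: [0.779, 0.628, 0.0, 0.0]
wrist_force: [-2.5, 0.7, 11.4]
grip_width: 0.0001
```

apply_moves(
  plan=[
    {"dp": [0, 0, 0.0008], "dr": [0, 0, 0]},
    {"dp": [0, 0, 0], "dr": [0, 0, 0]},
  ],
)

```text
time: 7.6
tcp_pos: [0.4791, -0.1712, 0.075]
tcp_rot: [0.779, 0.628, 0.0, 0.001]
wrist_force: [-4.5, 1.3, 23.0]
grip_width: -0.0005
```

```bash
python3 -c "
from h import *
prof('wrist');delta(C1)"
```

```text
wrist 10707 slope -0.0029 z mid 0.0511
t 7.65 tcp [ 0.4791 -0.1712  0.075 ] w 0.0004061571943284191 F [-4.39  2.04 23.01]
dp now tool [-0.0001 -0.0001  0.02  ] dr deg [0.08 0.03 0.04] dp in goal frame [-0.0002 -0.0001  0.02  ]
```

The lid bottomed at z≈0.050 under 23 N. Next is a rock check with a light press on the -y end.

apply_moves(
  plan=[
    {"dp": [0, 0, -0.004], "dr": [0, 0, 0]},
    {"dp": [0, 0, -0.006], "dr": [0, 0, 0]},
    {"dp": [-0.012, 0, 0], "dr": [0, 0, 0]},
    {"dp": [-0.014, 0, 0], "dr": [0, 0, 0]},
    {"dp": [-0.012, 0, 0], "dr": [0, 0, 0]},
    {"dp": [0, 0, 0], "dr": [0, 0, 0]},
    {"dp": [0, 0, 0.005], "dr": [0, 0, 0]},
    {"dp": [0, 0, 0.003], "dr": [0, 0, 0]},
  ],
)

```text
time: 8.45
tcp_pos: [0.4707, -0.2081, 0.075]
tcp_rot: [0.779, 0.627, -0.0, -0.0]
wrist_force: [-1.7, -2.0, 13.7]
grip_width: 0.0001
```

apply_moves(
  plan=[
    {"dp": [0, 0, 0], "dr": [0, 0, 0]},
    {"dp": [0, 0, 0.001], "dr": [0, 0, 0]},
    {"dp": [0, 0, 0], "dr": [0, 0, 0]},
  ],
)

```text
time: 8.75
tcp_pos: [0.4709, -0.208, 0.075]
tcp_rot: [0.778, 0.628, -0.0, 0.0]
wrist_force: [-3.5, 0.0, 13.0]
grip_width: 0.0
```

The end holds firm at 13 N with no dip. I'll retract clear and look again.

```bash
python3 -c "
from h import *
prof('wrist')"
```

```text
wrist 22403 slope 0.0009 z mid 0.051
```

apply_moves(
  plan=[
    {"dp": [0, 0, -0.005], "dr": [0, 0, 0]},
    {"dp": [0, 0, -0.015], "dr": [0, 0, 0]},
    {"dp": [0, 0, -0.03], "dr": [0, 0, 0]},
    {"dp": [0, 0, -0.04], "dr": [0, 0, 0]},
    {"dp": [-0.03, 0, -0.03], "dr": [0, 0, 0]},
    {"dp": [-0.04, 0, -0.01], "dr": [0, 0, 0]},
    {"dp": [-0.04, 0, 0], "dr": [0, 0, 0]},
    {"dp": [-0.03, 0, 0], "dr": [0, 0, 0]},
  ],
)

```text
time: 9.6
tcp_pos: [0.4408, -0.3467, 0.205]
tcp_rot: [0.779, 0.628, 0.0, 0.001]
wrist_force: [-0.2, 0.6, 0.1]
grip_width: 0.0001
```

apply_moves(
  plan=[
    {"dp": [0, 0, 0], "dr": [0, 0, 0]},
    {"dp": [0, 0, 0], "dr": [0, 0, 0]},
    {"dp": [0, 0, 0], "dr": [0, 0, 0]},
  ],
)

```text
time: 9.9
tcp_pos: [0.4413, -0.344, 0.2043]
tcp_rot: [0.778, 0.628, 0.0, -0.0]
wrist_force: [-0.2, 0.6, 0.1]
grip_width: 0.0004
```

```bash
python3 -c "
from h import *
for C in [C1,C1+.144*TY,C1+.094*TX,C1+.144*TY+.094*TX]:
    d=prof('scene',C)
save(d,'scene7.png')
print(observe()['tcp_pos'],observe()['wrist_force'])"
```

```text
scene 1046 slope 0.0014 z mid 0.0514
scene 960 slope 0.0013 z mid 0.0514
scene 1291 slope 0.0015 z mid 0.0512
scene 1169 slope 0.0061 z mid 0.0513
[ 0.44153705 -0.34424389  0.20458116] [ 0.69610198 -0.75064953  1.2709661 ]
```

View pics/scene7.png

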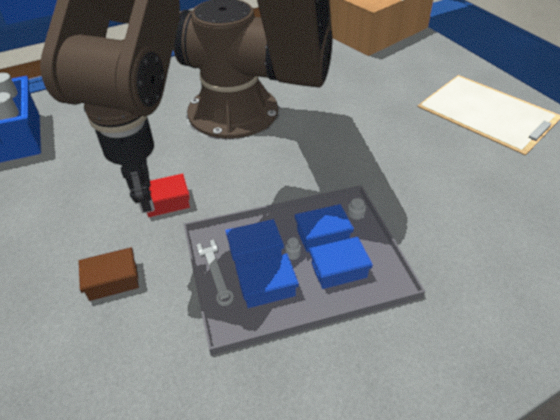

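All four lids are level and at the same height (51.2–51.4 mm). The hand is clear, at (140,200) and about 0.2 m up, and the couplings and spanner haven't moved. I'll hand the job in.

```bash
python3 -c "
from cell import close_job
print(close_job())"
```

```text
the job is handed in; nothing more can be done
None
```

The loose lid was on the box at the tray's -x, -y (place_1). It is now pressed fully home and no longer rocks, and the job is handed in at about 10 s on the robot's clock.

- **Finding it:** the depth images showed this lid about 5 mm higher than the other three, so I pressed it first. Its -y end dipped under about 2 N to a stop at about 0.147 rad. It sprang level when I let go. I did not press the other three lids.
- **Overshoot:** the last 1 mm step of that end press went onto the stop at about 11 N, above the light 1–3 N. The middle of the lid did not move.
- **Seating it:** I pressed the middle with closed fingertips. It slid down at 6–7 N at the wrist, less than the roughly 10 N stated, and bottomed at z = 0.050 m. I held it there at up to 23 N.
- **Rock check:** pressing the same end again gave 13 N with no dip (slope 0.001 rad).
- **Final look:** all four lids read 51.2–51.4 mm in the scene camera, which matches 50 mm within its 2 mm calibration. The +x, +y lid read a slope of 0.006, the others about 0.001; I put that down to noise. By eye, the couplings and spanner are where they were, and the hand is clear, about 0.2 m up and beside the tray.

Two early move calls were refused because `dr` was missing from some rows, and the arm did not move on them.

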